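# Seat a pressed cover against its stops and lock it with the toggle clamp

## Task

Slide the pressed steel cover gently home in the blue fixture, square against both the aluminium fence and the round head of the stop screw, then push the red handle of the toggle clamp down over centre until it rests on its stop, so that the rubber pad holds the cover where it is. The sheet is thin and the stops are set by hand: feel for them instead of ramming the cover, do not force the handle once it is down, let go, and leave the things around the fixture where they are.

Things in the scene. Friction and masses are not known exactly. Their poses are not given: they have to be found in the camera images.
- fixture: Blue fixture plate bolted to the bench, 280 (x) by 345 (y) by 20 mm, origin at the centre of its underside on the bench. All 'fixture' directions below are its axes. A steel rest plate (80 x 110 mm, top 24 mm over the bench) carries the cover; fence on the +x side, stop screw on the +y side, toggle clamp on the -y side. Fence and screw do not give.
- fence_slot (a point): On the fixture. The fence is an upright aluminium bar, 110 mm long along y, top 54 mm over the bench; its face looks to -x. It is re-set by hand for each batch in slots: the face stands anywhere from 20 mm short of to 20 mm beyond (x) this fixed point, the middle of its range. Where it stands is not measured: feel for it.
- stop_block (a point): On the fixture: centre of the -y face of the dark stop block (24 mm wide, 70 mm high over the bench); this point is 46 mm over the bench. The stop screw stands out of it to -y; its round head, 16 mm across, ends 16 to 38 mm from this point. It is re-set by hand for each batch and not measured: feel for it.
- cover_center (a point): Centre (half-way up) of the cover, a loose open steel tray, hollow side up, 0.26 to 0.42 kg, 24 mm high, sheet 3 mm. Box 90 (own x) by 130 mm (own y), inside 84 by 124 mm, inner floor 9 mm below this point; its outward top flange makes it 110 by 150 mm. Own axes = fixture's within 0.06 rad at the start.
- cover: The same cover; origin under its centre. Starts 5 to 71 mm short of the fence and 8 to 40 mm short of the screw: slide it to the fixture's +x and +y. Home: flange against both, gaps under 1.5 mm, square within 0.02 rad. Slides with 1 to 4 N, but can jam if the push also bears down; closed fingertips can push its inner walls. Over 15 N against fence or screw dents it.
- handle_grip (a point): Middle of the clamp's red grip, a round bar 18 mm thick, 102 mm long. Own x: along the grip to its free end; own z: square to it in the fixture's y-z plane, up when shut; own y: fixture's x. Open: middle about 140 mm over the bench, free end up, 63 to 75 degrees above level, leaning to fixture -y. Shut: middle about 73 mm high, about 4 degrees above level.
- clamp_handle: The handle; origin at its middle rivet. It turns about a rivet 87 mm from the grip's middle (along own -x of the grip), which moves up to 30 mm as the bar swings over. Push the grip to its own -z: first mostly to fixture -y, then down. 1 to 4 N; from 20 degrees above level 5 to 15 N (pad squeezed); dead centre at 9 degrees, then it snaps to a hard stop. Let go sooner, it springs up. Limit 30 N.
- clamp_pad: Black rubber pad, 18 mm across, on the bar's spindle; origin at its foot's centre. Open: 122 to 137 mm over the bench and 35 to 50 mm (+y) in front of the bar's pivot. Shut: presses on the cover's inner floor with 30 to 40 N near the middle of the fixture.
- bar_pivot (a point): Pivot of the clamp's bar, 54 mm over the bench, on the fixture at x 0, y -80 mm. Open, the bar stands over it to 155 mm above the bench, upright or leaning up to 20 degrees to +y, its spindle pointing to +y; shut, it reaches 100 mm to +y, into the cover. Keep wide tools clear of it.
- glue_mid (a point): Bystander: red bottle with pale green nozzle, 38 mm across, 108 mm tall, on the bench past the fixture's +x edge; point 50 mm above its foot.
- screw_bin: Bystander: black open bin of screws, 120 x 160 x 60 mm, on the bench past the fixture's +y edge; origin under its centre.
- wheel: Bystander: flat spoked aluminium wheel, 86 mm across, 8 mm high, lying on the bench past the fence; origin under its centre.

How it is judged:
On the way, in this order (a step that is already met when the one before it is completed fails the run):
1. the cover lies flat and home: square along the fence and against the stop screw (x of fence_c0 in the frame of cover_center below 0.0625 m and y of stop_screw_c0 in the frame of cover_center below 0.0805 m and angle between the x axis of cover_center and the x axis of fixture, either way round below 0.02 rad and angle between cover_center's own z axis and vertical below 0.03 rad), for 0.2 s.
2. the handle is over centre on its stop and the pad presses on the cover (z of handle_grip in the frame of fixture below 0.0765 m and contact force between clamp_pad and cover above 15 N), for 0.2 s.
At the end, for the whole second after the job is handed in: The cover is home (within 1.5 mm of the fence and of the stop screw, square to the fixture within 0.02 rad, flat), at rest, and held there by the pad with more than 15 N; the handle is over centre, its grip's middle less than 76.5 mm above the bench; everything is let go (all of step 1 and all of step 2 and linear speed of cover below 0.01 m/s); the robot touches nothing.
It fails at once if the cover is pushed against the fence or the stop screw with more than 15 N (contact force between cover and fence above 15 N or contact force between cover and stop_screw above 15 N).
It fails at once if the fingers push on the clamp handle with more than 30 N (contact force between the fingers and clamp_handle above 30 N).
It fails at once if the red bottle, the screw bin or the wheel is moved by more than 15 mm or the bottle is tipped (distance of any of glue_mid, screw_bin, wheel from where it was at the start of the episode above 0.015 m or angle between glue_mid's own z axis and vertical above 0.3 rad).
It also fails if it takes over 72 s, if anything falls off the work surface, if the arm or the gripper's body presses on something with over 40 N, if the wrist force passes 120 N, or if a joint passes its speed limit or range.

## Robot

A 6-joint arm with a two-finger parallel gripper is mounted at the origin on the work surface. World frame = base frame: x ahead of the robot, y to its left, z up, the work surface at z = 0. Lengths are in m, angles in rad, forces in N, time in s.
With the tool pointing down it reaches from about 0.25 to 0.775 m from the base axis. Payload 4 kg.
Tool frame: the origin (TCP) lies at the very end of the fingers, on their centre line; the grasp point (between the pads) lies 19 mm behind it; z points along the fingers, y is the direction in which the jaws open and shut (so a half turn about z gives the same grasp; the last joint's range is limited). The gripper opens to 94 mm and grips with 3 to 60 N. Pads are 16 mm wide; open, the fingers measure 119 mm over their backs; the gripper's body (75 mm by 177 mm) begins 78 mm behind the grasp point.
Start: joints at [1.055, 0.087, 1.371, -0, 1.684, -0.103], TCP at [0.221, 0.504, 0.206] pointing down, gripper open.
Joint ranges: [-3.1, 3.1], [-0.76, 2.03], [0.27, 2.55], [-1.08, 4.22], [0.17, 2.65], [-2.57, 2.57]. Speed limits (rad/s): [2.79, 2.79, 3.14, 3.14, 3.14, 3.14].

## Interface

Orientations are given as [roll, pitch, yaw] about the fixed x, y, z axes, in that order (R = Rz(yaw) Ry(pitch) Rx(roll)).
In Python, from bench import robot, cams, models gives the robot as it stands.
- The arm moves only by the tool step_arm, never from a script. Its argument "series" is a list of rows, each a list of 5 numbers: the gripper command: -1 is shut, 1 is fully open, values between are in proportion, then the shift along the tool's x, y, z in mm, then the turn about the tool's z in degrees. A call has 1 to 20 rows; each row is the pose to reach, as a shift and turn from the pose commanded when the call began, along the tool's axes at that moment; what a row does not reach only later rows make up. A row lasts 1/8 s, in which the tool goes at most 62.5 mm and 10.7 degrees, less where a joint would pass 70% of its speed; a pose out of reach is approached as far as the arm can. A call with a gripper value outside its range is refused whole. The fingers move at their own pace and stop on an object; the grip force is fixed at half the most. Time passes only in rows, so rows that repeat a pose let the fingers close. It gives the time, the measured TCP pose, the force and the opening at its end, in the units of the state.
- robot.get_obs(): the state, without advancing time (a new reading comes with each control period).
- cams.snapshot(name): name is "side" or "top"; returns a dict with "pixels" (400x640x3 uint8, red, green, blue), "fov_y" (degrees; the focal length in pixels is half the picture's height over the tangent of half this angle, whatever the lens; pixels are square), "cx", "cy" (the principal point, pixels), "k1" (the pictures are not rectified: a ray, as slopes to the right and down, at radius r is drawn at 1 + k1 r^2 times it, then the intrinsics apply), "R" (3x3) and "t" (3): a world point X has camera coordinates R X + t. Camera axes: x right, y down, z forward; pixel columns grow to the right and rows downward; lengths in m; the calibration is good to about 2 mm. A picture is of the moment at which its call begins. There is no depth.
- robot.close_job(): hands the job in, once; it reports no verdict.
Trained networks look in a picture, given as the dict that the camera call returned (one of the last four; its "shot" number tells which), for a name from the list of things; names that differ only in an ending like _2 or _b are one class to them, and where a whole thing is asked for, a point or a joint stands for the part that bears it (a point fixed in the world has none). Each returns a list of dicts, best first, with "p" (0 to 1); they miss things now and then, are a little off and sometimes report something else, mostly with a low value. They report only what shows in the picture. A call takes as long as a camera call.
- models.find_in(picture, label): "position" ([x, y, z] in m, in world coordinates, good to about 4 mm: the middle of the surface that is visible of it).
- models.pinpoint(picture, label): "position" ([x, y, z] in m, in world coordinates, good to about 4 mm: a listed point, or the origin of a listed thing).
The state is a dict: "time": time; "joint_positions": joint angles; "qvel": joint speeds; "joint_torque": joint torques, N m; "tool_pos": TCP position; "ee_rot": TCP orientation; "wrist_force": force on the tool from outside, world axes, zero at the start; "wrist_torque": the same for the moment, N m; "width": finger opening in m.
Only numpy, scipy, OpenCV 4.12 (cv2) and the standard library are available. Lean on these libraries where they do the work, as an engineer would, in place of code of your own. Each camera call takes 0.05 s, during which the arm holds its last target. There are 200 camera calls.

## Working session

There is one attempt and no reset: what is moved stays moved. The work goes in short steps, Python scripts to look and compute and a tool call to move; the robot and the scene stay as the last step left them, time stands still between calls to the robot, and variables do not carry over. Pictures are saved under pics/ and viewed, about 8 in all and at most 12, crops included, and the job is handed in when it is done.

Besides the shell and the picture viewer there is one more tool, called as name(argument=value, ...), one argument or row to a line, values as JSON. step_arm: Moves the arm, as the interface text tells. Its arguments: {"type":"object","properties":{"series":{"type":"array","items":{"type":"array","items":{"type":"number"}}}},"required":["series"]}

```bash
mkdir -p pics; cat > h.py <<'E'
import numpy as np, cv2
from bench import robot, cams, models
np.set_printoptions(precision=4,suppress=True)
def pin(names,cs=("side","top"),save=None):
    for c in cs:
        p=cams.snapshot(c)
        if save: cv2.imwrite(f"pics/{save}_{c}.png",p["pixels"][:,:,::-1])
        for n in names:
            r=models.pinpoint(p,n)
            print(c,n,[(np.round(q["position"],4).tolist(),round(q["p"],2)) for q in r[:2]])
def st():
    o=robot.get_obs(); print(o["time"],o["tool_pos"],o["ee_rot"],o["wrist_force"],o["wrist_torque"],o["width"])
E
python3 - <<'E'
from h import *
st()
pin(["fixture","fence_slot","stop_block","cover_center","handle_grip","clamp_pad","bar_pivot","glue_mid","screw_bin","wheel"],save="a")
st()
E
```

```text
0.0 [0.2204 0.5033 0.2043] [-3.1394 -0.0002  2.7288] [ 0.1263 -0.1882  0.1107] [ 0.0681 -0.0436 -0.0403] 0.09426186110369758
side fixture [([0.5915, 0.0941, -0.0014], 0.96), ([0.5977, 0.2363, 0.0466], 0.21)]
side fence_slot [([0.6484, 0.1301, 0.0421], 0.86), ([0.5902, 0.0165, 0.0591], 0.33)]
side stop_block [([0.5973, 0.2372, 0.0488], 0.97)]
side cover_center [([0.5664, 0.1124, 0.0326], 0.62)]
side handle_grip [([0.5912, -0.0328, 0.1394], 0.47)]
side clamp_pad [([0.5945, 0.0508, 0.1341], 0.57)]
side bar_pivot [([0.5945, 0.0171, 0.059], 0.64)]
side glue_mid [([0.7846, -0.0054, 0.0521], 0.62)]
side screw_bin [([0.6435, 0.3913, -0.0007], 0.73), ([0.6466, 0.1278, 0.0427], 0.56)]
side wheel [([0.8155, 0.1599, -0.0038], 0.69)]
top fixture []
top fence_slot [([0.6477, 0.1258, 0.0457], 0.58)]
top stop_block [([0.5994, 0.2356, 0.0481], 0.62)]
top cover_center [([0.5622, 0.1112, 0.0381], 0.73)]
top handle_grip [([0.5892, -0.0355, 0.1428], 0.67)]
top clamp_pad [([0.5925, 0.0561, 0.1386], 0.51)]
top bar_pivot [([0.5904, 0.0148, 0.0538], 0.85), ([0.5984, 0.2379, 0.0474], 0.26)]
top glue_mid [([0.7801, -0.0102, 0.0467], 0.56)]
top screw_bin [([0.6407, 0.3895, 0.0037], 0.64)]
top wheel [([0.8147, 0.1641, -0.0019], 0.6)]
1.1 [0.2206 0.5038 0.2055] [ 3.1415 -0.      2.7289] [-0.5621 -0.9182 -0.0401] [-0.0022  0.0259  0.0054] 0.09392899774336141
```

View pics/a_side.png

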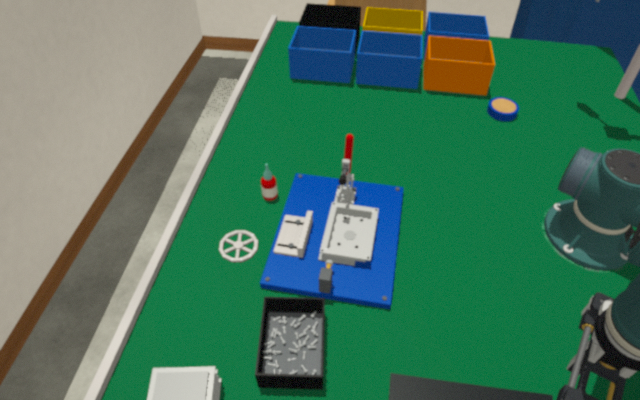

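View pics/a_top.png

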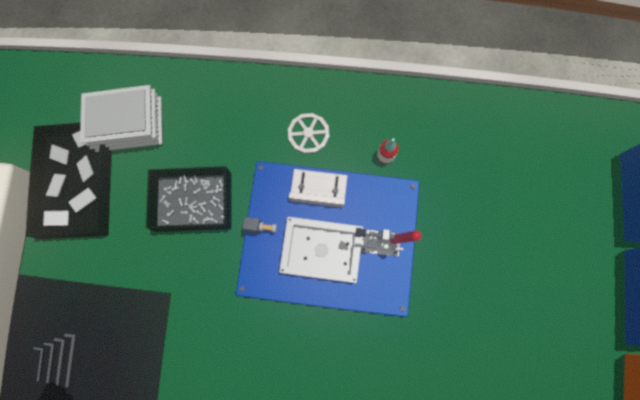

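The views show the fixture at top-view pixels (240..418, 163..315). The cover is at about (320,250), its flange clear of the fence at (318,190) and of the screw head at (273,228). The red handle stands open at (405,238). Next I measure fixture yaw, cover pose and stop positions.

```bash
cat >> h.py <<'E'
def ray2plane(p,uv,z):
    H=p["pixels"].shape[0]; f=H/2/np.tan(np.radians(p["fov_y"])/2)
    K=np.array([[f,0,p["cx"]],[0,f,p["cy"]],[0,0,1.]])
    n=cv2.undistortPoints(np.array(uv,float).reshape(-1,1,2),K,np.array([p["k1"],0,0,0.])).reshape(-1,2)
    R=np.array(p["R"]);t=np.array(p["t"])
    C=-R.T@t; d=np.c_[n,np.ones(len(n))]@R
    return (C+d*((z-C[2])/d[:,2])[:,None])[:,:2]
E
python3 - <<'E'
from h import *
p=cams.snapshot("top"); im=p["pixels"]
m=((im[:,:,2].astype(int)>im[:,:,1]+40)&(im[:,:,2]>im[:,:,0].astype(int)+60)).astype(np.uint8)
m[:,:200]=0;m[:,450:]=0;m[:130]=0;m[330:]=0
c=max(cv2.findContours(m,0,cv2.CHAIN_APPROX_NONE)[0],key=cv2.contourArea)
w=ray2plane(p,c.reshape(-1,2),0.02)
r=cv2.minAreaRect((w*1000).astype(np.float32)); print("fixture",r)
print("bolts",ray2plane(p,[(261,168),(415,187),(406,310),(242,294)],0.02))
g=((im.min(2)>120)).astype(np.uint8); g[:215]=0;g[285:]=0;g[:,:278]=0;g[:,365:]=0
c=max(cv2.findContours(g,0,cv2.CHAIN_APPROX_NONE)[0],key=cv2.contourArea)
w=ray2plane(p,c.reshape(-1,2),0.048)
print("cover",cv2.minAreaRect((w*1000).astype(np.float32)))
k=im[155:320,235:425][:,:,::-1]; cv2.imwrite("pics/c.png",cv2.resize(k,None,fx=4,fy=3.6,interpolation=cv2.INTER_CUBIC) if 0 else cv2.resize(k,None,fx=3.6,fy=3.6,interpolation=cv2.INTER_CUBIC))
E
```

```text
fixture ((592.8493041992188, 98.00005340576172), (344.3926086425781, 279.424560546875), 88.16543579101562)
bolts [[ 0.7229  0.2531]
 [ 0.7116 -0.0707]
 [ 0.4603 -0.0663]
 [ 0.4622  0.2608]]
cover ((563.63232421875, 109.10047149658203), (158.95635986328125, 113.75557708740234), 87.60521697998047)
```

View pics/c.png

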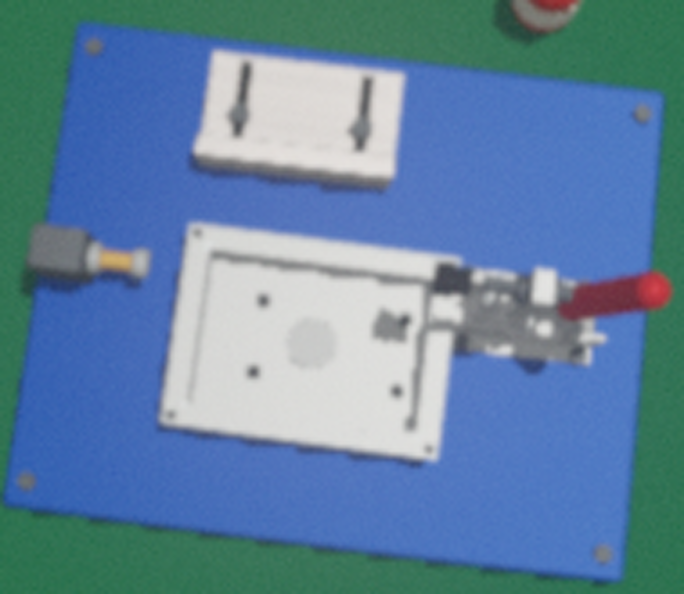

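The crop shows flange corners at about (190,222), (160,427), (437,460) and (462,258). The fence face's top edge runs from (195,153) to (395,177), and the screw head ends at about (150,262). Converting these to world coordinates.

```bash
python3 - <<'E'
from h import *
p=cams.snapshot("top")
px=lambda a:np.array(a)/3.6+[234.6,154.6]
c=ray2plane(p,px([(190,222),(160,427),(437,460),(462,258)]),.048)
f=ray2plane(p,px([(195,153),(395,177)]),.054)
s=ray2plane(p,px([(150,262)]),.046)
a=np.radians(-1.6); ex=np.array([np.cos(a),np.sin(a)]); ey=np.array([-ex[1],ex[0]])
F=lambda q:(np.array(q)-[.593,.0965])@np.c_[ex,ey]
print(c,f,s,-np.array(p["R"]).T@p["t"])
for n,q in dict(cov=c,fence=f,screw=s,slot=[[.648,.128]],stop=[[.5985,.2365]],piv=[[.5925,.016]],grip=[[.590,-.034]],pad=[[.5935,.0535]]).items(): print(n,F(q)*1000)
print("cov yaw",np.degrees([np.arctan2(*(c[0]-c[1])[::-1]),np.arctan2(*(c[3]-c[2])[::-1]),np.arctan2(*(c[0]-c[3])[::-1])-np.pi/2,np.arctan2(*(c[1]-c[2])[::-1])-np.pi/2]))
E
```

```text
[[0.622  0.1846]
 [0.5092 0.189 ]
 [0.5052 0.0389]
 [0.6157 0.0338]] [[0.6597 0.1854]
 [0.6563 0.0743]] [[0.5981 0.2044]] [0.4801 0.1033 0.9619]
cov [[ 26.5351  88.8746]
 [-86.3568  90.1292]
 [-86.157  -59.9822]
 [ 24.4015 -62.087 ]]
fence [[ 64.1756  90.731 ]
 [ 63.893  -20.411 ]]
screw [[  2.1249 107.9615]]
slot [[54.099  33.0234]]
stop [[  1.5888 140.099 ]]
piv [[  1.7479 -80.4826]]
grip [[   0.6449 -130.5329]]
pad [[  1.7004 -42.9693]]
cov yaw [-2.2367 -2.6907 -2.4097 -1.5237]
```

step_arm(
  series=[
    [-1,-479,-213,40,68],
    [-1,-479,-213,40,68],
    [-1,-479,-213,40,68],
    [-1,-479,-213,40,68],
    [-1,-479,-213,40,68],
    [-1,-479,-213,40,68],
    [-1,-479,-213,40,68],
    [-1,-479,-213,40,68],
    [-1,-479,-213,40,68],
    [-1,-479,-213,85,68],
    [-1,-479,-213,85,68],
    [-1,-479,-213,85,68],
    [-1,-479,-213,85,68],
  ],
)

```text
time: 2.82
tool_pos: [0.5749, 0.1174, 0.123]
ee_rot: [3.138, -0.001, 1.543]
wrist_force: [-0.8, 1.0, 0.5]
width: 0.0006
```

step_arm(
  series=[
    [-1,0,0,40,0],
    [-1,0,0,70,0],
    [-1,0,0,82,0],
    [-1,0,0,87,0],
    [-1,0,0,87,0],
  ],
)

```text
time: 3.45
tool_pos: [0.5748, 0.1168, 0.0348]
ee_rot: [3.139, -0.0, 1.542]
wrist_force: [-0.4, 0.2, 0.2]
width: 0.0007
```

```bash
python3 - <<'E'
from h import *
st()
for i in range(2):
    p=cams.snapshot("top")
cv2.imwrite("pics/d.png",cv2.resize(p["pixels"][155:320,235:425][:,:,::-1],None,fx=3.6,fy=3.6,interpolation=cv2.INTER_CUBIC))
st()
E
```

```text
3.45 [0.5748 0.1168 0.0348] [ 3.1395 -0.0004  1.5422] [-0.3786  0.1765  0.1655] [-0.1107  0.0586  0.0233] 0.0006545139120250255
3.55 [0.5751 0.1167 0.0351] [ 3.1388 -0.0005  1.542 ] [-0.3483  0.677   0.7564] [-0.0111  0.065  -0.0049] 0.0002466761607681982
```

View pics/d.png

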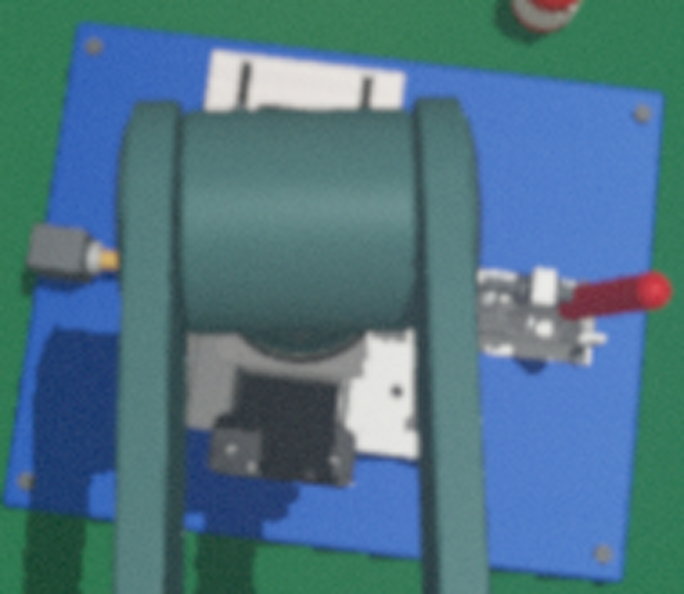

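The arm hides the cover from the top camera, so I go on by force, with a slow push in +x to well short of the fence.

step_arm(
  series=[
    [-1,0,6,0,0],
    [-1,0,11,0,0],
    [-1,0,14,0,0],
    [-1,0,17,0,0],
    [-1,0,20,0,0],
    [-1,0,23,0,0],
    [-1,0,26,0,0],
    [-1,0,29,0,0],
    [-1,0,32,0,0],
    [-1,0,35,0,0],
    [-1,0,38,0,0],
    [-1,0,41,0,0],
  ],
)

```text
time: 5.05
tool_pos: [0.6152, 0.1153, 0.0334]
ee_rot: [3.142, -0.0, 1.542]
wrist_force: [-2.7, -0.7, 0.9]
width: 0.0003
```

```bash
python3 - <<'E'
from h import *
st()
for i in range(2):
    p=cams.snapshot("side")
print([models.pinpoint(p,n)[:1] for n in ("cover_center","clamp_pad","bar_pivot")])
cv2.imwrite("pics/e.png",cv2.resize(p["pixels"][120:320,250:420][:,:,::-1],None,fx=3,fy=3,interpolation=cv2.INTER_CUBIC))
E
```

```text
5.05 [0.6152 0.1153 0.0334] [ 3.1416 -0.      1.5419] [-2.6573 -0.7355  0.9215] [-0.0448  0.5842 -0.0094] 0.0002975357516549289
[[], [], []]
```

View pics/e.png

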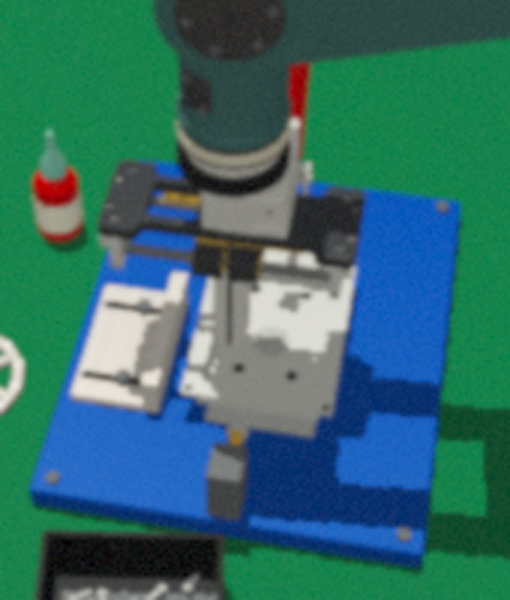

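The side view shows the fingers against the +x wall, with the cover still short of the fence (gap around crop (195,350)). The sliding force is about 2.7 N. I continue slowly.

step_arm(
  series=[
    [-1,0,2,0,0],
    [-1,0,4,0,0],
    [-1,0,6,0,0],
    [-1,0,8,0,0],
    [-1,0,10,0,0],
    [-1,0,11,0,0],
    [-1,0,12,0,0],
  ],
)

```text
time: 6.18
tool_pos: [0.627, 0.115, 0.0335]
ee_rot: [-3.142, -0.0, 1.542]
wrist_force: [-3.5, 0.7, 1.2]
width: 0.0005
```

step_arm(
  series=[
    [-1,0,0.5,0,0],
    [-1,0,1,0,0],
    [-1,0,1.5,0,0],
    [-1,0,2,0,0],
  ],
)

```text
time: 6.68
tool_pos: [0.629, 0.115, 0.0335]
ee_rot: [3.142, -0.0, 1.542]
wrist_force: [-3.2, 0.3, 1.6]
width: 0.0003
```

step_arm(
  series=[
    [-1,0,0.3,0,0],
    [-1,0,0.6,0,0],
    [-1,0,0.9,0,0],
  ],
)

```text
time: 7.05
tool_pos: [0.6299, 0.1149, 0.0335]
ee_rot: [3.142, -0.0, 1.542]
wrist_force: [-2.9, 0.2, 0.1]
width: 0.0002
```

```bash
python3 - <<'E'
from h import *
f=[]
for i in range(3):
    p=cams.snapshot("side"); f.append(robot.get_obs()["wrist_force"])
print(np.array(f))
cv2.imwrite("pics/f.png",cv2.resize(p["pixels"][195:275,265:375][:,:,::-1],None,fx=7,fy=7,interpolation=cv2.INTER_CUBIC))
E
```

```text
[[-2.0477 -0.1193  0.7639]
 [-3.0216  0.1237  1.6308]
 [-2.6575  1.3234  0.3889]]
```

View pics/f.png

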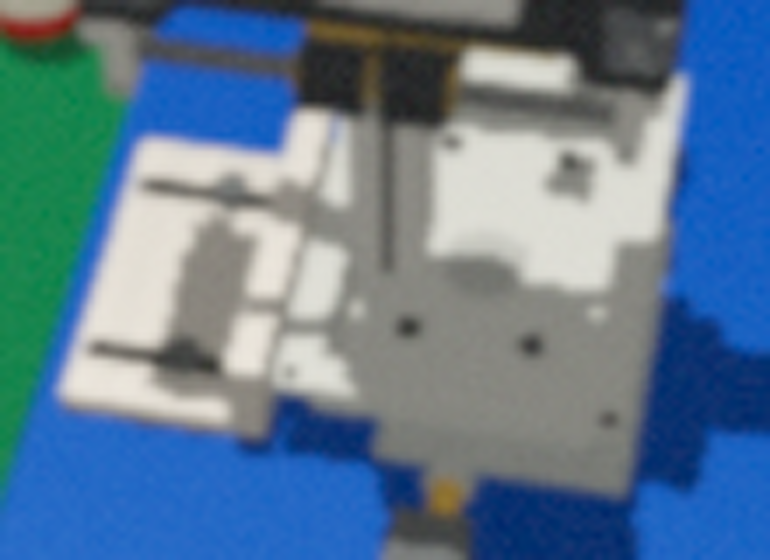

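The flange edge (crop ~(285,350)) now lies beside the fence face (~(275,330)), nearly closed. I creep on and watch the force.

step_arm(
  series=[
    [-1,0,0.3,0,0],
    [-1,0,0.6,0,0],
    [-1,0,0.6,0,0],
  ],
)

```text
time: 7.58
tool_pos: [0.6305, 0.1149, 0.0335]
ee_rot: [3.141, -0.0, 1.542]
wrist_force: [-2.2, -0.1, 0.0]
width: 0.0005
```

step_arm(
  series=[
    [-1,0,0.3,0,0],
    [-1,0,0.6,0,0],
    [-1,0,0.9,0,0],
    [-1,0,0.9,0,0],
  ],
)

```text
time: 8.07
tool_pos: [0.6314, 0.1149, 0.0335]
ee_rot: [3.141, -0.0, 1.542]
wrist_force: [-2.2, 0.3, 0.8]
width: 0.0007
```

step_arm(
  series=[
    [-1,0,0.3,0,0],
    [-1,0,0.6,0,0],
    [-1,0,0.9,0,0],
    [-1,0,0.9,0,0],
  ],
)

```text
time: 8.57
tool_pos: [0.6321, 0.1149, 0.0335]
ee_rot: [-3.141, -0.0, 1.542]
wrist_force: [-3.1, 0.1, 1.1]
width: 0.0004
```

step_arm(
  series=[
    [-1,0,0.3,0,0],
    [-1,0,0.6,0,0],
    [-1,0,0.6,0,0],
  ],
)

```text
time: 8.95
tool_pos: [0.6322, 0.1149, 0.0335]
ee_rot: [-3.14, 0.0, 1.542]
wrist_force: [-5.2, -0.1, 2.8]
width: 0.0005
```

Force is rising while position has stalled, so this is the fence. A little more squares the cover.

step_arm(
  series=[
    [-1,0,0.3,0,0],
    [-1,0,0.5,0,0],
    [-1,0,0.5,0,0],
  ],
)

```text
time: 9.32
tool_pos: [0.6322, 0.1149, 0.0335]
ee_rot: [-3.139, 0.0, 1.542]
wrist_force: [-6.7, -0.0, 2.4]
width: 0.0001
```

step_arm(
  series=[
    [-1,0,0.4,0,0],
    [-1,0,0.4,0,0],
    [-1,0,-3,0,0],
    [-1,0,-15,0,0],
    [-1,0,-37,0,0],
    [-1,12,-37,0,0],
    [-1,32,-37,0,0],
    [-1,40,-37,0,0],
    [-1,43,-37,0,0],
    [-1,46,-37,0,0],
    [-1,49,-37,0,0],
    [-1,52,-37,0,0],
    [-1,55,-37,0,0],
  ],
)

```text
time: 10.95
tool_pos: [0.5979, 0.1706, 0.0333]
ee_rot: [-3.141, 0.0, 1.541]
wrist_force: [-0.2, -1.5, -0.5]
width: 0.0004
```

```bash
python3 - <<'E'
from h import *
f=[]
for i in range(2):
    p=cams.snapshot("side"); f.append(robot.get_obs()["wrist_force"])
print(np.array(f)); st()
cv2.imwrite("pics/g.png",cv2.resize(p["pixels"][195:295,265:375][:,:,::-1],None,fx=6,fy=6,interpolation=cv2.INTER_CUBIC))
E
```

```text
[[ 1.1348 -2.0131 -0.4985]
 [ 0.8515 -1.8351 -0.1171]]
11.05 [0.5979 0.1712 0.0333] [-3.1414 -0.0004  1.542 ] [ 0.8515 -1.8351 -0.1171] [-0.2177  0.0137 -0.0159] 0.00026598412183073764
```

View pics/g.png

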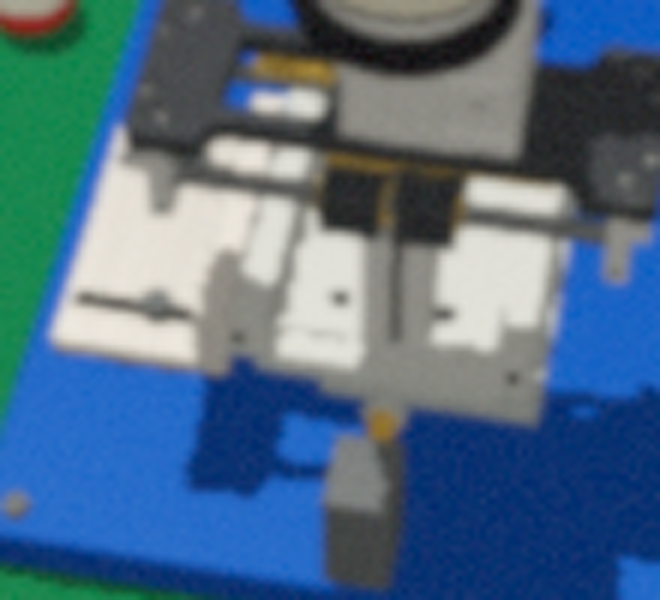

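The fingers are on the +y wall (crop (390,340)), and the flange hides the screw head at (380,425). Force is 1.8 N, so the cover is sliding. I go on slowly.

step_arm(
  series=[
    [-1,1,0,0,0],
    [-1,2,0,0,0],
    [-1,3,0,0,0],
    [-1,4,0,0,0],
    [-1,4.5,0,0,0],
    [-1,5,0,0,0],
  ],
)

```text
time: 11.8
tool_pos: [0.598, 0.1759, 0.0335]
ee_rot: [-3.142, -0.0, 1.542]
wrist_force: [-1.1, -1.7, -0.8]
width: 0.0003
```

step_arm(
  series=[
    [-1,0.4,0,0,0],
    [-1,0.8,0,0,0],
    [-1,1.2,0,0,0],
  ],
)

```text
time: 12.18
tool_pos: [0.5981, 0.1771, 0.0335]
ee_rot: [3.142, -0.0, 1.542]
wrist_force: [-0.6, -0.8, -1.5]
width: 0.0006
```

step_arm(
  series=[
    [-1,0.4,0,0,0],
    [-1,0.8,0,0,0],
    [-1,1.2,0,0,0],
    [-1,1.2,0,0,0],
  ],
)

```text
time: 12.68
tool_pos: [0.5982, 0.1784, 0.0335]
ee_rot: [3.141, -0.0, 1.542]
wrist_force: [-0.1, -1.5, -1.2]
width: -0.0001
```

step_arm(
  series=[
    [-1,0.4,0,0,0],
    [-1,0.8,0,0,0],
    [-1,1.0,0,0,0],
    [-1,1.0,0,0,0],
  ],
)

```text
time: 13.18
tool_pos: [0.5982, 0.1793, 0.0335]
ee_rot: [3.142, -0.0, 1.542]
wrist_force: [0.0, -2.0, -0.9]
width: 0.0005
```

step_arm(
  series=[
    [-1,0.4,0,0,0],
    [-1,0.8,0,0,0],
    [-1,1.0,0,0,0],
    [-1,1.0,0,0,0],
  ],
)

```text
time: 13.68
tool_pos: [0.5983, 0.1803, 0.0335]
ee_rot: [3.142, -0.0, 1.542]
wrist_force: [0.8, -1.8, -1.2]
width: 0.0005
```

step_arm(
  series=[
    [-1,0.4,0,0,0],
    [-1,0.8,0,0,0],
    [-1,1.0,0,0,0],
    [-1,1.0,0,0,0],
  ],
)

```text
time: 14.18
tool_pos: [0.5983, 0.1813, 0.0335]
ee_rot: [3.142, -0.0, 1.542]
wrist_force: [-0.1, -1.6, -0.5]
width: 0.0008
```

step_arm(
  series=[
    [-1,0.4,0,0,0],
    [-1,0.8,0,0,0],
    [-1,1.0,0,0,0],
    [-1,1.0,0,0,0],
  ],
)

```text
time: 14.68
tool_pos: [0.5983, 0.1819, 0.0336]
ee_rot: [3.142, 0.001, 1.542]
wrist_force: [0.0, -3.4, -0.5]
width: 0.0003
```

step_arm(
  series=[
    [-1,0.4,0,0,0],
    [-1,0.8,0,0,0],
    [-1,0.8,0,0,0],
  ],
)

```text
time: 15.05
tool_pos: [0.5983, 0.182, 0.0336]
ee_rot: [-3.141, 0.002, 1.542]
wrist_force: [-0.5, -5.8, 0.4]
width: 0.0002
```

The screw head is felt at TCP y = 0.182, at 5.8 N. I now re-check the fence contact with a gentle +x push near the cover's middle.

step_arm(
  series=[
    [-1,0.3,0,0,0],
    [-1,-4,0,0,0],
    [-1,-30,0,0,0],
    [-1,-44,10,0,0],
    [-1,-44,28,0,0],
    [-1,-44,32,0,0],
    [-1,-44,34,0,0],
    [-1,-44,35,0,0],
    [-1,-44,35,0,0],
  ],
)

```text
time: 16.18
tool_pos: [0.6317, 0.1384, 0.0335]
ee_rot: [-3.141, -0.0, 1.542]
wrist_force: [0.1, 0.7, 0.5]
width: 0.0007
```

step_arm(
  series=[
    [-1,0,0.4,0,0],
    [-1,0,0.8,0,0],
    [-1,0,1.2,0,0],
    [-1,0,1.2,0,0],
  ],
)

```text
time: 16.68
tool_pos: [0.6328, 0.1382, 0.0335]
ee_rot: [-3.141, -0.0, 1.542]
wrist_force: [-2.3, -0.1, 2.3]
width: 0.0003
```

step_arm(
  series=[
    [-1,0,0.4,0,0],
    [-1,0,0.8,0,0],
    [-1,0,1.0,0,0],
    [-1,0,1.0,0,0],
  ],
)

```text
time: 17.18
tool_pos: [0.6328, 0.1381, 0.0335]
ee_rot: [-3.138, 0.0, 1.542]
wrist_force: [-5.3, -0.1, 3.8]
width: 0.0001
```

The fence contact is unchanged, so the cover is at home. I back off, lift clear and move over the gap between bar and handle.

step_arm(
  series=[
    [-1,0,-3,0,0],
    [-1,0,-18,0,0],
    [-1,0,-20,-60,0],
    [-1,0,-20,-120,0],
    [-1,0,-25,-180,0],
    [-1,-20,-30,-206,0],
    [-1,-80,-40,-206,0],
    [-1,-142,-40,-206,0],
    [-1,-142,-40,-206,0],
    [-1,-142,-40,-206,0],
  ],
)

```text
time: 18.42
tool_pos: [0.5906, -0.0028, 0.2395]
ee_rot: [3.14, -0.001, 1.541]
wrist_force: [-0.2, -0.4, 0.1]
width: 0.0002
```

```bash
python3 - <<'E'
from h import *
pin(["cover_center","handle_grip","clamp_pad","bar_pivot"],save="i")
st()
a=cv2.imread("pics/i_side.png")[100:300,250:420];b=cv2.imread("pics/i_top.png")[150:330,230:430]
cv2.imwrite("pics/i.png",np.hstack([cv2.resize(a,(400,470),interpolation=cv2.INTER_CUBIC),cv2.resize(b,(400,470*1),interpolation=cv2.INTER_CUBIC)]))
E
```

```text
side cover_center [([0.605, 0.13, 0.0329], 0.9)]
side handle_grip [([0.589, -0.0298, 0.1385], 0.62)]
side clamp_pad [([0.592, 0.0528, 0.1342], 0.52)]
side bar_pivot [([0.5911, 0.0159, 0.0583], 0.94)]
top cover_center [([0.6015, 0.1261, 0.0395], 0.56)]
top handle_grip [([0.6, 0.2348, 0.0462], 0.32)]
top clamp_pad [([0.5928, 0.0534, 0.135], 0.63)]
top bar_pivot [([0.589, 0.0188, 0.0526], 0.67), ([0.5997, 0.2365, 0.0501], 0.35)]
18.925 [ 0.5902 -0.0023  0.2395] [ 3.1415 -0.0001  1.5428] [ 0.1135 -0.4221 -0.2815] [-0.0504  0.0944  0.0323] 0.0007835459955596352
```

View pics/i.png

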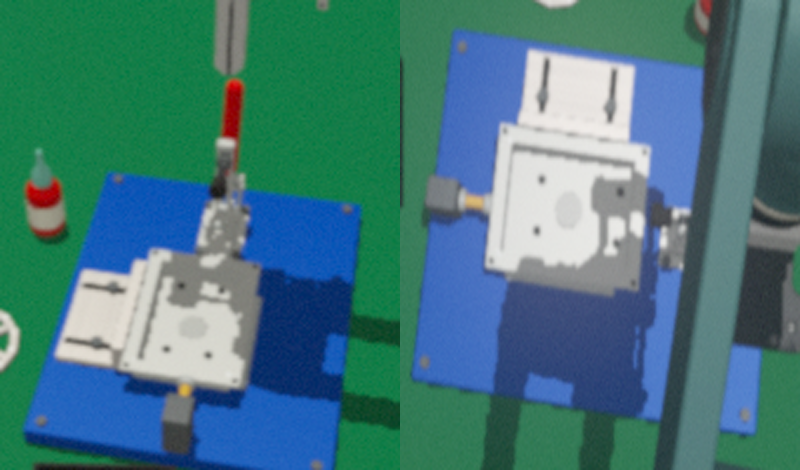

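Both views show the flange closed up along the fence (right, (520..650, 125..148)) and at the screw head (488,203), parallel to the fence. The fingertip is over the gap in front of the handle. I now descend and start pushing toward -y.

step_arm(
  series=[
    [-1,0,0,40,0],
    [-1,0,0,70,0],
    [-1,0,0,75,0],
    [-1,-5,0,75,0],
    [-1,-10,0,75,0],
    [-1,-15,0,75,0],
    [-1,-20,0,75,0],
    [-1,-24,0,76,0],
    [-1,-28,0,77,0],
  ],
)

```text
time: 20.05
tool_pos: [0.5897, -0.0308, 0.1632]
ee_rot: [3.14, -0.0, 1.542]
wrist_force: [0.9, 1.7, 2.8]
width: 0.0004
```

step_arm(
  series=[
    [-1,-5,0,3,0],
    [-1,-10,0,6,0],
    [-1,-15,0,9,0],
    [-1,-20,0,13,0],
    [-1,-24,0,17,0],
    [-1,-28,0,21,0],
    [-1,-32,0,25,0],
    [-1,-36,0,30,0],
  ],
)

```text
time: 21.05
tool_pos: [0.588, -0.0662, 0.1318]
ee_rot: [-3.141, -0.001, 1.543]
wrist_force: [-0.6, 3.3, 1.0]
width: 0.0007
```

```bash
python3 - <<'E'
from h import *
pin(["handle_grip","clamp_pad","cover_center"],cs=("side",),save="j"); st()
E
```

```text
side handle_grip [([0.59, -0.0575, 0.1144], 0.74)]
side clamp_pad [([0.5974, 0.1019, 0.0457], 0.62)]
side cover_center [([0.6071, 0.13, 0.0314], 0.67)]
21.25 [ 0.588  -0.0679  0.132 ] [-3.1406  0.0019  1.5412] [-0.5155 -0.1085  0.3832] [-0.0617  0.036  -0.0044] 0.0005536961910299454
```

The handle follows and the pad is swinging down onto the cover.

step_arm(
  series=[
    [-1,-3,0,5,0],
    [-1,-6,0,10,0],
    [-1,-8,0,14,0],
    [-1,-9,0,18,0],
    [-1,-10,0,21,0],
    [-1,-10,0,21,0],
  ],
)

```text
time: 22.0
tool_pos: [0.5883, -0.0763, 0.1134]
ee_rot: [3.14, -0.001, 1.542]
wrist_force: [-2.0, 3.0, 7.9]
width: 0.0006
```

step_arm(
  series=[
    [-1,-1,0,2,0],
    [-1,-1.5,0,4,0],
    [-1,-2,0,6,0],
    [-1,-2,0,8,0],
    [-1,-2,0,8,0],
  ],
)

```text
time: 22.62
tool_pos: [0.5884, -0.0783, 0.1066]
ee_rot: [3.139, -0.0, 1.542]
wrist_force: [-3.7, 4.2, 11.7]
width: 0.0005
```

step_arm(
  series=[
    [-1,-0.5,0,2,0],
    [-1,-1,0,4,0],
    [-1,-1,0,6,0],
    [-1,-1,0,6,0],
  ],
)

```text
time: 23.12
tool_pos: [0.5882, -0.0798, 0.1]
ee_rot: [3.14, 0.001, 1.542]
wrist_force: [-2.0, 2.7, 9.5]
width: 0.0002
```

step_arm(
  series=[
    [-1,0,0,2,0],
    [-1,0,0,4,0],
    [-1,0,0,5,0],
    [-1,0,0,5,0],
  ],
)

```text
time: 23.62
tool_pos: [0.5881, -0.0809, 0.0933]
ee_rot: [3.141, 0.002, 1.542]
wrist_force: [-2.0, -1.5, 3.8]
width: 0.0004
```

step_arm(
  series=[
    [-1,0,0,1.5,0],
    [-1,0,0,3,0],
    [-1,0,0,3,0],
  ],
)

```text
time: 24.0
tool_pos: [0.5873, -0.0792, 0.0881]
ee_rot: [-3.139, -0.001, 1.542]
wrist_force: [0.4, 0.2, 0.0]
width: 0.0006
```

The force dropped to zero, so the handle has snapped over. I feel lightly for it on the stop.

step_arm(
  series=[
    [-1,0,0,1.5,0],
    [-1,0,0,3,0],
    [-1,0,0,4,0],
    [-1,0,0,4,0],
  ],
)

```text
time: 24.5
tool_pos: [0.5879, -0.0797, 0.0853]
ee_rot: [-3.141, -0.0, 1.542]
wrist_force: [-0.3, 0.0, 0.1]
width: 0.0004
```

```bash
python3 - <<'E'
from h import *
pin(["handle_grip","clamp_pad","cover_center"],cs=("side",),save="k"); st()
E
```

```text
side handle_grip [([0.5897, -0.0607, 0.0737], 0.61)]
side clamp_pad [([0.5961, 0.0989, 0.0252], 0.6)]
side cover_center [([0.6077, 0.129, 0.0335], 0.79)]
24.7 [ 0.588  -0.0797  0.0856] [ 3.1413 -0.0001  1.5419] [ 0.2525 -1.0873  0.351 ] [-0.0486  0.006  -0.0078] 0.00036246337864024827
```

step_arm(
  series=[
    [-1,0,0,-10,0],
    [-1,0,0,-60,0],
    [-1,0,0,-120,0],
    [-1,0,-60,-140,0],
    [-1,0,-120,-140,0],
    [-1,0,-180,-140,0],
    [-1,-60,-200,-140,0],
    [-1,-120,-200,-140,0],
    [-1,-160,-200,-140,0],
    [-1,-160,-200,-140,0],
    [-1,-160,-200,-140,0],
  ],
)

```text
time: 26.08
tool_pos: [0.3834, -0.2335, 0.226]
ee_rot: [3.141, -0.0, 1.542]
wrist_force: [-0.8, 0.1, 0.8]
width: 0.0009
```

```bash
python3 - <<'E'
from h import *
pin(["handle_grip","clamp_pad","cover_center","glue_mid","screw_bin","wheel"],save="l"); st()
a=cv2.imread("pics/l_side.png")[120:300,250:420];b=cv2.imread("pics/l_top.png")[155:325,235:435]
cv2.imwrite("pics/l.png",np.hstack([cv2.resize(a,None,fx=2.2,fy=2.2*170/180*1.0,interpolation=cv2.INTER_CUBIC),cv2.resize(b,(424,int(180*2.2*170/180)),interpolation=cv2.INTER_CUBIC)]))
E
```

```text
side handle_grip [([0.589, -0.0618, 0.0736], 0.81)]
side clamp_pad [([0.5963, 0.0969, 0.0249], 0.64), ([0.5914, -0.0594, 0.0743], 0.34)]
side cover_center [([0.607, 0.1324, 0.0327], 0.65)]
side glue_mid [([0.7837, -0.0054, 0.0494], 0.71)]
side screw_bin [([0.6422, 0.3902, -0.0024], 0.83), ([0.6068, 0.1325, 0.0319], 0.64)]
side wheel [([0.6374, 0.3874, 0.0007], 0.73), ([0.8197, 0.1595, -0.0047], 0.64)]
top handle_grip [([0.591, -0.0614, 0.0723], 0.89)]
top clamp_pad [([0.5984, 0.2349, 0.0469], 0.6), ([0.5943, 0.1045, 0.0296], 0.48)]
top cover_center [([0.6007, 0.1284, 0.0387], 0.83)]
top glue_mid [([0.7779, -0.0085, 0.0492], 0.63)]
top screw_bin [([0.6406, 0.3918, 0.0006], 0.93)]
top wheel [([0.8137, 0.1627, -0.0011], 0.82)]
26.775 [ 0.3834 -0.2339  0.2254] [-3.1416 -0.0001  1.542 ] [-0.1156 -0.0396  0.073 ] [-0.0393  0.0059 -0.0101] 0.00037308419047430916
```

View pics/l.png

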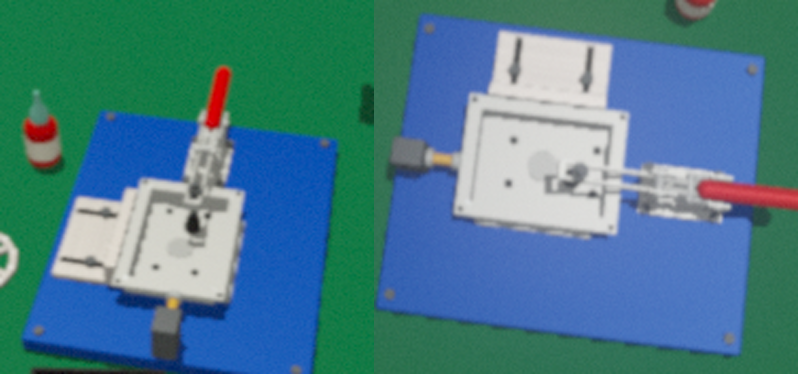

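The last view shows the handle flat (right, (750,192)) and the pad on the cover's floor (575,175). The flange is against the fence at (470..628, 95..112) and the screw head at (458,160), and the bystanders are where they were. I hand the job in.

```bash
python3 -c "
from bench import robot; print(robot.close_job())"
```

```text
the job is handed in; nothing more can be done
None
```

The cover is home against the fence and the stop screw, and the clamp is shut over centre. I handed the job in at about 27 s of the 72 s allowed; no verdict is reported.

- **Sliding the cover:** I pushed it with closed fingertips on its inner walls until I felt the fence, then the screw. The last wrist readings were about 7 N at the fence and 6 N at the screw. A second gentle push toward the fence met it at the same place, at about 5 N. The limit is 15 N.
- **Closing the clamp:** I swung the red handle down along its arc. The highest readings were about 12 N vertical and 4 N sideways, against a 30 N limit. The force then fell to zero as the handle snapped over centre, and I backed away without pressing further.
- **Last checks:** The grip's middle measured 72 to 74 mm high in both views, under the 76.5 mm limit. In the pictures the flange lies along the fence and against the screw, with the pad on the cover's floor. The bottle, bin and wheel show no movement beyond measurement noise, and the arm is clear.
- **Not measured:** I could not measure the pad's force on the cover. The gaps and squareness were judged only from feel and the pictures. Force was read only at the end of each move, so brief peaks in between were not seen.
- **Disagreements:** The two cameras differ by about 6 mm on the cover's centre. The networks also gave a few wrong matches, such as the pad at the stop block in the top view, which I ignored.

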